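Tip fossil nodules into the examination dish

ROBOT

A 6-joint arm with a two-finger parallel gripper is mounted at the origin on the work surface. World frame = base frame: x ahead of the robot, y to its left, z up, the work surface at z = 0. Lengths are in m, angles in rad, forces in N, time in s.
With the tool pointing down it reaches from about 0.225 to 0.875 m from the base axis. Payload 3.4 kg.
Tool frame: the origin (TCP) lies at the very end of the fingers, on their centre line; the grasp point (between the pads) lies env.grip_point_offset behind it (env.grip_point_offset is the distance from the TCP to the grasp point, in m); z points along the fingers, y is the direction in which the jaws open and shut (so a half turn about z gives the same grasp; the last joint's range is limited). The gripper opens to 85 mm and grips with 20 to 120 N. Pads are 22 mm wide; open, the fingers measure 114 mm over their backs; the gripper's body (76 mm by 85 mm) begins 54 mm behind the grasp point. The pads swing forward as they close: fully open they stand 13 mm farther back than shut.
Start: joints at [1.214, 0.276, 1.505, -0, 1.361, -0.121], TCP at [0.134, 0.559, 0.231] pointing down, gripper open.
Joint ranges: [-2.89, 2.89], [-0.75, 2.08], [0.22, 2.7], [-1.18, 4.32], [0.11, 2.71], [-2.7, 2.7]. Speed limits (rad/s): [2.57, 2.57, 3.14, 3.14, 3.14, 3.14].

INTERFACE

Orientations are given as [roll, pitch, yaw] about the fixed x, y, z axes, in that order (R = Rz(yaw) Ry(pitch) Rx(roll)).
In Python, from cell import env, viewer gives the robot as it stands.
- The arm moves only by the tool step_arm, never from a script. Its argument "motion" is one flat list of numbers, 5 for each row, row after row: the opening in per cent of the stroke, from 0 (shut) to 100 (fully open), then the shift along the world's x, y, z in mm, then the turn about the world's z in units of 6 degrees (1.0 is 6 degrees). A call has 1 to 20 rows; each row shifts and turns the commanded pose from where the row before left it; what a row does not reach is not made up. A row lasts 1/8 s, in which the tool goes at most 62.5 mm and 10.7 degrees, less where a joint would pass 70% of its speed; a pose out of reach is approached as far as the arm can. A call with a gripper value outside its range is refused whole. The fingers move at their own pace and stop on an object; the grip force is fixed at half the most. Time passes only in rows, so rows that do not move let the fingers close. It gives the time, the measured TCP pose, the force and the opening at its end, in the units of the state.
- env.sense(): the state, without advancing time (a new reading comes with each control period).
- viewer.grab_frame(name): name is "side" or "top"; returns a dict with "pixels" (400x640x3 uint8, blue, green, red), "intrinsics" (3x3 intrinsics, pixels), "distortion" ([k1, k2, p1, p2, k3] as OpenCV has them; the pictures are not rectified), "rvec" (rotation vector, rad) and "tvec" (3), from world to camera coordinates, as OpenCV has them. Camera axes: x right, y down, z forward; pixel columns grow to the right and rows downward; lengths in m; the calibration is good to about 2 mm. A picture is of the moment at which its call begins. There is no depth.
- env.close_job(): hands the job in, once; it reports no verdict.
The state is a dict: "clock": time; "joints": joint angles; "dq": joint speeds; "effort": joint torques, N m; "eef_pos": TCP position; "ee_rot": TCP orientation; "force": force on the tool from outside, world axes, zero at the start; "ft_torque": the same for the moment, N m; "opening": finger opening in m.
Only numpy, scipy, OpenCV 4.12 (cv2) and the standard library are available. Lean on these libraries where they do the work, as an engineer would, in place of code of your own. Each camera call takes 0.05 s, during which the arm holds its last target. There are 200 camera calls.

TASK

Lift the white cup of fossil nodules out of its slanted wire rest and, from close above, gently tip all six nodules into the steel dish on the light plate. Then put the empty cup back in its rest the way it was, slid fully home against the foot, leaving the dish where it stands and the other things alone.

Things in the scene. Friction and masses are not known exactly. Their poses are not given: they have to be found in the camera images.
- cup: white plastic straight-sided cup, 58 mm outside diameter, 90 mm tall, wall 3 mm, floor 4 mm, about 90 g empty; origin at the centre of its underside, z along its axis to the open mouth. At the start it lies in the rest, its mouth leaning 40 degrees from vertical towards the rest's +x, holding six nodules in its lower half
- cup_rim (a point): centre of the cup's mouth, 90 mm up its axis
- cup_mid (a point): point on the cup's axis 48 mm above its underside, a good height to grip it across its 58 mm diameter
- rest: fixed slanted wire cup rest on a base 130 x 85 mm, 90 mm tall: two 10 mm steel rods (y = -17 and +17 mm, 72 mm long) rise at 40 degrees from vertical towards its +x and carry the cup; a 44 mm wide foot plate square to the rods stops the cup's bottom. Open above, at -x and both flanks. Origin at table level, 45 mm below the seat; x points the way the mouth leans, z up
- rest_seat (a point): where the centre of the cup's underside lies when the cup is fully home in the rest (45 mm above the rest's origin)
- rest_mouth (a point): where the centre of the cup's mouth lies when the cup is fully home (90 mm from rest_seat along the slant)
- plate: fixed light plate, square 180 x 180 mm, 12 mm thick, black frame with a white top; origin at the centre of its underside on the table
- dish: loose open round steel dish on the light plate, rim 140 mm across outside, foot 100 mm across, 48 mm tall, wall 3 mm, floor 4 mm, 350 g; origin at the centre of its underside, z up
- jar: bystander: closed specimen jar, 60 mm across, 90 mm tall; origin at the centre of its underside
- mouse: bystander: black computer mouse, 62 x 110 mm, 34 mm tall; origin at the centre of its underside
- slab: bystander: flat stone slab with a coiled fossil, 100 x 120 mm, 23 mm thick; origin at the centre of its underside
- nodule0: one of the six stony brown fossil nodules, lumpy balls about 22 mm across, 14 g; origin at its centre
- nodule1: one of the six stony brown fossil nodules, lumpy balls about 22 mm across, 14 g; origin at its centre
- nodule2: one of the six stony brown fossil nodules, lumpy balls about 22 mm across, 14 g; origin at its centre
- nodule3: one of the six stony brown fossil nodules, lumpy balls about 22 mm across, 14 g; origin at its centre
- nodule4: one of the six stony brown fossil nodules, lumpy balls about 22 mm across, 14 g; origin at its centre
- nodule5: one of the six stony brown fossil nodules, lumpy balls about 22 mm across, 14 g; origin at its centre
There are look-alikes about, which are no part of the job. What is shaped like the cup but orange or yellow is not meant.

How it is judged:
On the way, in this order (a step that is already met when the one before it is completed fails the run):
1. the cup is lifted clear of its rest with all six nodules in it (distance between cup and rest_seat above 0.06 m and contact force between the fingers and cup above 0.5 N and distance between each of nodule0, nodule1, nodule2, nodule3, nodule4, nodule5 and cup_mid below 0.055 m), for 0.1 s.
2. the held cup is tipped over the dish (angle between cup's own z axis and vertical above 1.2 rad and horizontal distance between cup_rim and dish below 0.09 m and z of cup_rim in the frame of dish above 0.03 m and contact force between the fingers and cup above 0.5 N), for 0.05 s.
3. all six nodules are in the dish (horizontal distance between each of nodule0, nodule1, nodule2, nodule3, nodule4, nodule5 and dish below 0.07 m and z of nodule0 in the frame of dish between 0 and 0.05 m and z of nodule1 in the frame of dish between 0 and 0.05 m and z of nodule2 in the frame of dish between 0 and 0.05 m and z of nodule3 in the frame of dish between 0 and 0.05 m and z of nodule4 in the frame of dish between 0 and 0.05 m and z of nodule5 in the frame of dish between 0 and 0.05 m), for 0.2 s.
At the end, for the whole second after the job is handed in: all six nodules lie in the dish, which stands flat within 30 mm of where it was; the cup lies released in its rest, its underside within 10 mm of the seat and its mouth within 15 mm of where it was; all at rest (all of step 3 and distance between cup and rest_seat below 0.01 m and distance between cup_rim and rest_mouth below 0.015 m and distance of dish from where it was at the start of the episode below 0.03 m and angle between dish's own z axis and vertical below 0.1 rad and linear speed of cup below 0.02 m/s and linear speed of each of nodule0, nodule1, nodule2, nodule3, nodule4, nodule5 below 0.05 m/s); the robot touches nothing.
It fails at once if a nodule falls hard (faster than 2 m/s, as from 200 mm) (linear speed of any of nodule0, nodule1, nodule2, nodule3, nodule4, nodule5 above 2 m/s).
It fails at once if a bystander (jar, mouse, slab) is moved more than 20 mm (distance of any of jar, mouse, slab from where it was at the start of the episode above 0.02 m).
It also fails if it takes over 58 s, if anything falls off the work surface, if the arm or the gripper's body presses on something with over 40 N, if the wrist force passes 120 N, or if a joint passes its speed limit or range.

## Working session

There is one attempt and no reset: what is moved stays moved. The work goes in short steps, Python scripts to look and compute and a tool call to move; the robot and the scene stay as the last step left them, time stands still between calls to the robot, and variables do not carry over. Pictures are saved under pics/ and viewed, about 8 in all and at most 12, crops included, and the job is handed in when it is done.

Besides the shell and the picture viewer there is one more tool, called after "Call:" as name(argument=value, ...) on one line, values as JSON. step_arm: Moves the arm, as the interface text tells. Its arguments: {"type":"object","properties":{"motion":{"type":"array","items":{"type":"number"}}},"required":["motion"]}

```bash
ls -la; mkdir -p pics; cat > h.py <<'E'
import numpy as np, cv2
from cell import env, viewer
def grab(n,f=None):
    d=viewer.grab_frame(n)
    if f: cv2.imwrite('pics/'+f,d['pixels'])
    return d
def ray(d,uv):
    K,D=np.array(d['intrinsics']),np.array(d['distortion'])
    R=cv2.Rodrigues(np.array(d['rvec'],float))[0]; t=np.array(d['tvec'],float).ravel()
    p=cv2.undistortPoints(np.array(uv,float).reshape(-1,1,2),K,D).reshape(-1,2)
    v=np.c_[p,np.ones(len(p))]@R
    return -R.T@t, v/np.linalg.norm(v,axis=1,keepdims=True)
def onz(d,uv,z):
    c,v=ray(d,uv); return c+v*((z-c[2])/v[:,2])[:,None]
def proj(d,P):
    return cv2.projectPoints(np.array(P,float).reshape(-1,1,3),np.array(d['rvec'],float),np.array(d['tvec'],float),np.array(d['intrinsics']),np.array(d['distortion']))[0].reshape(-1,2)
def tri(d1,u1,d2,u2):
    c1,v1=ray(d1,u1);c2,v2=ray(d2,u2);v1,v2=v1[0],v2[0]
    s=np.linalg.lstsq(np.c_[v1,-v2],c2-c1,rcond=None)[0]
    a,b=c1+s[0]*v1,c2+s[1]*v2
    return (a+b)/2,np.linalg.norm(a-b)
E
python3 - <<'E'
from h import *
a=grab('side','s0.png'); b=grab('top','t0.png')
import pickle; pickle.dump((a,b),open('f0.pkl','wb'))
s=env.sense(); print(s, env.grip_point_offset)
print(ray(a,[320,200]),ray(b,[320,200])); print([x for x in dir(env) if x[0]!='_'])
E
```

```text
total 12
drwxr-xr-x  3 agent agent 4096 Dec  5 14:05 .
drwxr-xr-x 23 root  root  4096 Dec  5 14:05 ..
drwxr-xr-x  2 agent agent 4096 Dec  5 14:05 pics
{'clock': 0.1, 'joints': array([ 1.21399666e+00,  2.76507630e-01,  1.50597203e+00,  1.44535747e-05,
        1.36074425e+00, -1.21016051e-01]), 'dq': array([-0.00125444,  0.00049494, -0.00339355, -0.00095375, -0.00130667,
       -0.00110539]), 'effort': array([ 1.65759971e-03, -4.17694187e+01, -2.46403992e+01, -1.57190752e-04,
        5.67628900e-03,  3.25428994e-05]), 'eef_pos': array([0.13416655, 0.5586445 , 0.23055374]), 'ee_rot': array([-3.13997504e+00, -2.10953932e-04,  2.90580584e+00]), 'force': array([-0.8412417 , -0.74436392, -1.12174104]), 'ft_torque': array([ 0.04522063,  0.00323682, -0.05570036]), 'opening': 0.0852771855307669} 0.0187
(array([ 0.14438102, -0.79364073,  0.90716339]), array([[ 0.37120651,  0.65690484, -0.65626348]])) (array([0.3194109 , 0.01174714, 1.51089927]), array([[ 0.17173372, -0.01675617, -0.98500089]]))
['IKError', 'close_job', 'grip_point_offset', 'sense']
```

View pics/s0.png

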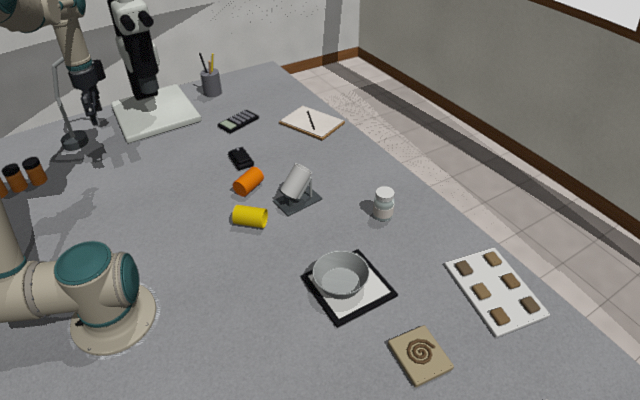

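View pics/t0.png

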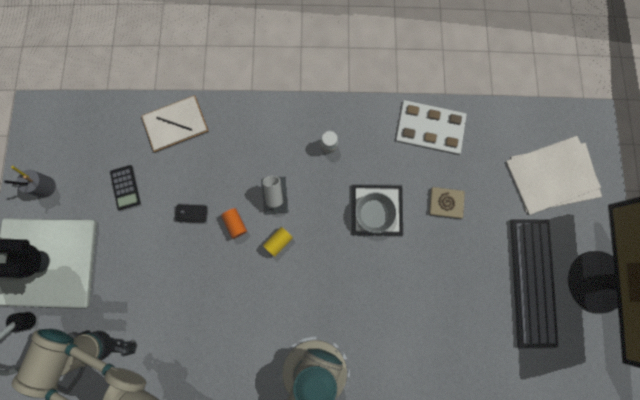

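```bash
python3 - <<'E'
from h import *
import pickle; a,b=pickle.load(open('f0.pkl','rb'))
for d in (a,b): print(proj(d,[[0,0,0],[.134,.559,.231],[.5,0,0],[.5,.3,0]]).round())
for n,uv in dict(rest=(274,193),dish=(375,212),jar=(330,148),mouse=(191,214),slab=(447,203),orange=(234,223),yellow=(278,242)).items(): print(n,onz(b,uv,0.03).round(3))
A=cv2.resize(a['pixels'][130:290,220:420],None,fx=4,fy=4,interpolation=cv2.INTER_CUBIC)
B=cv2.resize(b['pixels'][160:260,220:420],None,fx=4,fy=4,interpolation=cv2.INTER_CUBIC)
cv2.imwrite('pics/c0.png',A[:600]);cv2.imwrite('pics/c1.png',B)
E
```

```text
[[114. 317.]
 [100. 121.]
 [292. 242.]
 [249. 185.]]
[[314. 373.]
 [120. 338.]
 [316. 223.]
 [230. 222.]]
rest [[0.6   0.147 0.03 ]]
dish [[ 0.538 -0.204  0.03 ]]
jar [[ 0.765 -0.047  0.03 ]]
mouse [[0.523 0.431 0.03 ]]
slab [[ 0.572 -0.458  0.03 ]]
orange [[0.494 0.281 0.03 ]]
yellow [[0.431 0.128 0.03 ]]
```

View pics/c0.png

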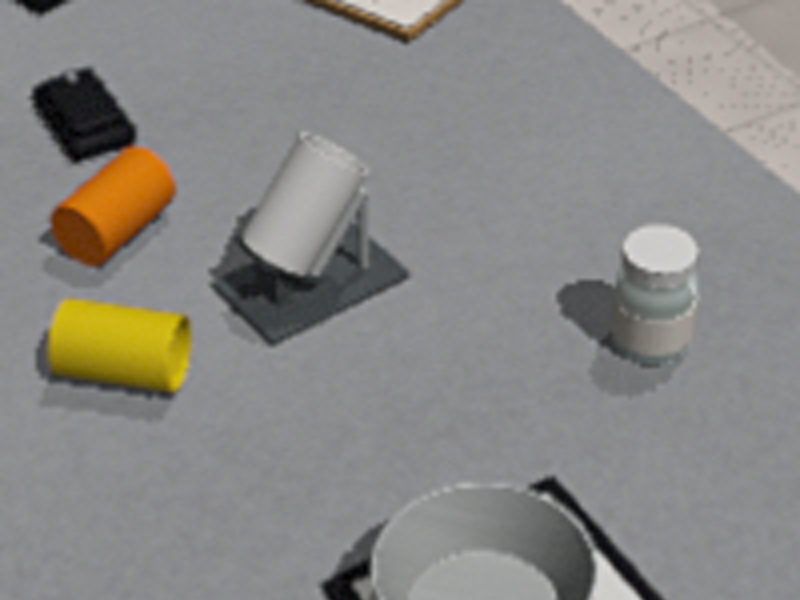

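View pics/c1.png

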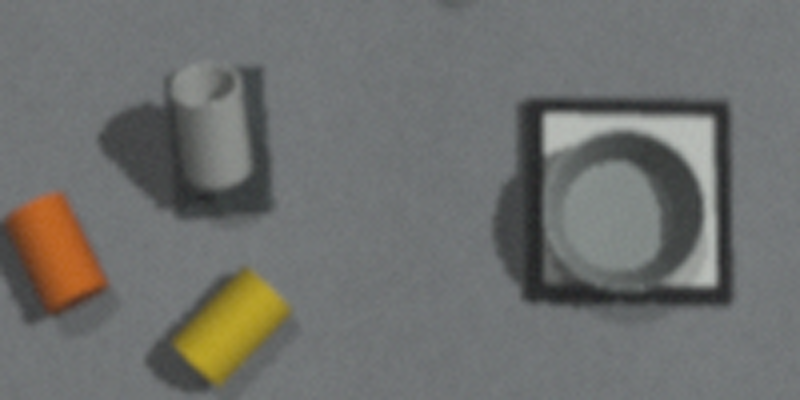

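```bash
python3 - <<'E'
from h import *
import pickle; a,b=pickle.load(open('f0.pkl','rb'))
T=lambda x,y:(220+(x+.5)/4-.5,160+(y+.5)/4-.5); S=lambda x,y:(220+(x+.5)/4-.5,130+(y+.5)/4-.5)
print('mouth tri',tri(a,S(336,153),b,T(206,85)), onz(b,T(206,85),.1139), onz(a,S(336,153),.1139))
print('base top',onz(b,[T(165,70),T(262,66),T(270,212),T(178,217)],.008).round(4))
print('base side',onz(a,[S(407,272),S(275,342),S(212,275)],.008).round(4))
# cup silhouettes
for d,(x0,y0,x1,y1) in ((a,(272,158,320,204)),(b,(258,170,290,212))):
    im=d['pixels'][y0:y1,x0:x1]; hsv=cv2.cvtColor(im,cv2.COLOR_BGR2HSV)
    g=im.min(2); th,_=cv2.threshold(g,0,255,cv2.THRESH_OTSU); m=(g>max(th,125)).astype(np.uint8)
    n,l,st,ce=cv2.connectedComponentsWithStats(m); k=1+np.argmax(st[1:,4]); 
    ys,xs=np.where(l==k); r=cv2.minAreaRect(np.c_[xs+x0,ys+y0].astype(np.float32)); print(th,st[k],ce[k]+[x0,y0],r)
    c=cv2.boxPoints(r); print(c.round(1).tolist())
# dish: plate and rim circle
g=cv2.cvtColor(b['pixels'],cv2.COLOR_BGR2GRAY)
print('plate',onz(b,[T(523,101),T(730,101),T(732,303),T(522,300)],.012).round(4))
print('rim',onz(b,[T(543,210),T(703,210),T(622,130),T(624,292)],.060).round(4))
print('jar',onz(b,T(440,-85),.09), 'orange',onz(b,[T(10,215),T(60,192),T(105,285),T(60,312)],.03).round(3),'yellow',onz(b,[T(250,268),T(290,305),T(175,345),T(215,385)],.03).round(3))
E
```

```text
mouth tri (array([0.62451944, 0.14951752, 0.11503383]), np.float64(0.0004506066834395426)) [[0.62498511 0.14955899 0.1139    ]] [[0.62497383 0.15089595 0.1139    ]]
base top [[0.6613 0.1968 0.008 ]
 [0.666  0.1108 0.008 ]
 [0.5353 0.1008 0.008 ]
 [0.5299 0.181  0.008 ]]
base side [[0.6623 0.1138 0.008 ]
 [0.5384 0.0965 0.008 ]
 [0.5316 0.1898 0.008 ]]
104.0 [   0    0   48   41 1564] [294.96994885 174.72186701] ((295.4999694824219, 177.99998474121094), (46.99999237060547, 39.99999237060547), 0.0)
[[272.0, 198.0], [272.0, 158.0], [319.0, 158.0], [319.0, 198.0]]
93.0 [ 15  12   9  24 145] [276.73793103 194.25517241] ((276.50494384765625, 193.54949951171875), (22.48784065246582, 7.4627790451049805), 84.2894058227539)
[[271.70001220703125, 182.6999969482422], [279.1000061035156, 182.0], [281.29998779296875, 204.39999389648438], [273.8999938964844, 205.10000610351562]]
plate [[ 0.6363 -0.1208  0.012 ]
 [ 0.6387 -0.3051  0.012 ]
 [ 0.4592 -0.3023  0.012 ]
 [ 0.4602 -0.1192  0.012 ]]
rim [[ 0.5321 -0.1331  0.06  ]
 [ 0.5336 -0.2694  0.06  ]
 [ 0.6019 -0.2013  0.06  ]
 [ 0.4632 -0.201   0.06  ]]
jar [[ 0.781584   -0.04351029  0.09      ]] orange [[0.527 0.323 0.03 ]
 [0.547 0.281 0.03 ]
 [0.467 0.239 0.03 ]
 [0.444 0.277 0.03 ]] yellow [[0.483 0.116 0.03 ]
 [0.452 0.081 0.03 ]
 [0.417 0.178 0.03 ]
 [0.384 0.143 0.03 ]]
```

Call:
step_arm(motion=[100,55,-10,0,0,100,60,-10,0,0,100,60,-10,0,0,100,60,-10,0,0,100,60,-10,0,0,100,60,-10,0,0,100,60,-10,0,0,100,60,-10,0,0,100,60,-10,0,0,100,50,20,0,0,100,50,20,0,0,100,50,20,0,0])

```text
clock: 1.6
eef_pos: [0.7971, 0.5152, 0.2172]
ee_rot: [3.125, 0.015, 2.905]
force: [38.1, 22.6, 19.2]
opening: 0.0855
```

Call:
step_arm(motion=[100,40,25,0,0,100,40,25,0,0,100,0,0,0,0])

```text
clock: 1.98
eef_pos: [0.8251, 0.5322, 0.1892]
ee_rot: [3.085, 0.053, 2.904]
force: [0.1, -0.1, -0.8]
opening: 0.0855
```

```bash
python3 - <<'E'
from h import *
s=env.sense(); print({k:np.round(v,3) for k,v in s.items()})
E
```

```text
{'clock': np.float64(1.975), 'joints': array([ 0.5  ,  1.012,  0.224,  0.006,  1.83 , -0.833]), 'dq': array([ 0.001, -0.032, -0.02 ,  0.   ,  0.029,  0.   ]), 'effort': array([-4.6000e-02, -7.9950e+01, -2.6596e+01,  4.2000e-02, -6.5200e-01,
        1.0000e-03]), 'eef_pos': array([0.825, 0.532, 0.189]), 'ee_rot': array([3.085, 0.053, 2.904]), 'force': array([ 0.145, -0.075, -0.764]), 'ft_torque': array([-0.009,  0.038,  0.036]), 'opening': np.float64(0.086)}
```

Call:
step_arm(motion=[100,-40,-25,0,0,100,-40,-25,0,0,100,0,0,0,0])

```text
clock: 2.35
eef_pos: [0.7468, 0.4842, 0.1926]
ee_rot: [3.089, 0.049, 2.905]
force: [0.9, 0.5, 0.6]
opening: 0.0856
```

Call:
step_arm(motion=[100,50,32,15,0,100,50,32,15,0,100,50,32,15,0,100,50,32,15,0,100,50,32,15,0,100,50,32,15,0])

```text
clock: 3.1
eef_pos: [0.8879, 0.5725, 0.1973]
ee_rot: [2.937, 0.191, 2.886]
force: [-0.5, -0.4, 0.8]
opening: 0.0856
```

```bash
python3 - <<'E'
from h import *
s=env.sense(); print({k:np.round(v,3) for k,v in s.items()})
E
```

```text
{'clock': np.float64(3.1), 'joints': array([ 0.5  ,  1.018,  0.22 ,  0.02 ,  1.625, -0.831]), 'dq': array([ 0.002,  0.056,  0.001,  0.024, -0.404,  0.001]), 'effort': array([-1.0000e-03, -8.0824e+01, -3.0624e+01,  8.6000e-02, -1.1830e+00,
       -1.0000e-03]), 'eef_pos': array([0.888, 0.573, 0.197]), 'ee_rot': array([2.937, 0.191, 2.886]), 'force': array([-0.512, -0.444,  0.838]), 'ft_torque': array([-0.083,  0.074, -0.027]), 'opening': np.float64(0.086)}
```

```bash
cat >> h.py <<'E'
from scipy.spatial.transform import Rotation as Ro
def st():
    s=env.sense(); R=Ro.from_euler('xyz',s['ee_rot']).as_matrix(); z=R[:,2]; y=R[:,1]; dg=np.degrees
    y=y if y[1]>0 else -y
    print('t',round(s['clock'],2),'J',np.round(s['joints'],4),'tcp',np.round(s['eef_pos'],4),'grip',np.round(s['eef_pos']-env.grip_point_offset*z,4),'F',np.round(s['force'],1),'open',round(float(s['opening']),4))
    print('tilt',dg(np.arccos(-z[2])).round(2),'az',dg(np.arctan2(z[1],z[0])).round(1),'jaw az',dg(np.arctan2(y[1],y[0])).round(2),'elev',dg(np.arcsin(y[2])).round(2))
    return s,R
E
python3 - <<'E'
from h import *
s,R=st(); print(repr(s['joints'][2]))
E
```

```text
t 3.1 J [ 0.5     1.0181  0.2204  0.0202  1.6252 -0.8311] tcp [0.8879 0.5725 0.1973] grip [0.8836 0.5698 0.2153] F [-0.5 -0.4  0.8] open 0.0856
tilt 15.97 az 32.9 jaw az 77.62 elev 11.49
np.float64(0.220358727106845)
```

Call:
step_arm(motion=[100,-50,-27,10,1.7,100,-20,-10,10,1.7,100,0,0,10,1.7,100,0,0,10,1.7,100,0,0,0,1.7,100,0,0,0,1.7,100,0,0,0,1.5,100,0,0,0,0])

```text
clock: 4.1
eef_pos: [0.8195, 0.5355, 0.2297]
ee_rot: [2.942, 0.2, -2.211]
force: [-0.6, -0.2, -0.8]
opening: 0.0853
```

```bash
python3 -c "from h import *; st()"
```

```text
t 4.1 J [ 0.4068  0.9842  0.2204  0.2844  1.8538 -2.0237] tcp [0.8195 0.5355 0.2297] grip [0.8203 0.5304 0.2476] F [-0.6 -0.2 -0.8] open 0.0853
tilt 16.15 az 98.9 jaw az 145.64 elev 11.22
```

Call:
step_arm(motion=[100,50,33,10,0,100,50,33,15,0,100,50,33,15,0,100,50,33,15,0,100,50,33,15,0,100,50,33,15,0,100,50,33,15,0,100,50,33,15,0])

```text
clock: 5.1
eef_pos: [0.9298, 0.6423, 0.2055]
ee_rot: [3.046, 0.526, -2.261]
force: [-0.1, 0.2, 0.2]
opening: 0.0851
```

```bash
python3 -c "from h import *; st()"
```

```text
t 5.1 J [ 0.4468  1.0476  0.2204  0.3039  1.4327 -2.0041] tcp [0.9298 0.6423 0.2055] grip [0.9252 0.6339 0.2216] F [-0.1  0.2  0.2] open 0.0851
tilt 30.57 az 61.3 jaw az 143.19 elev 4.74
```

Call:
step_arm(motion=[100,50,33,15,0,100,50,33,15,0,100,50,33,15,0,100,50,33,15,0,100,50,33,15,0])

```text
clock: 5.72
eef_pos: [0.9934, 0.6977, 0.2031]
ee_rot: [3.109, 0.729, -2.277]
force: [-0.9, -0.2, -0.7]
opening: 0.0852
```

```bash
python3 -c "from h import *; st()"
```

```text
t 5.72 J [ 0.4687  1.0934  0.2204  0.3165  1.1669 -2.0032] tcp [0.9934 0.6977 0.2031] grip [0.9857 0.6879 0.217 ] F [-0.9 -0.2 -0.7] open 0.0852
tilt 41.82 az 52.3 jaw az 140.74 elev 1.37
```

Call:
step_arm(motion=[100,-39,-46.5,-3.5,-0.63,100,-39,-46.5,-3.5,-0.63,100,-39,-46.5,-3.5,-0.63,100,-39,-46.5,-3.5,-0.63,100,-39,-46.5,-3.5,-0.63,100,-39,-46.5,-3.5,-0.63,100,-39,-46.5,-3.5,-0.63,100,-39,-46.5,-3.5,-0.63,100,-39,-46.5,-3.5,-0.63,100,-39,-46.5,-3.5,-0.63,100,-39,-46.5,-3.5,-0.63,100,-39,-46.5,-3.5,-0.63,100,0,0,0,0])

```text
clock: 7.35
eef_pos: [0.5455, 0.1616, 0.1648]
ee_rot: [3.106, 0.727, -3.043]
force: [0.1, 0.3, 0.5]
opening: 0.0854
```

```bash
python3 - <<'E'
from h import *
st(); a=grab('side','s1.png'); b=grab('top','t1.png')
A=cv2.resize(a['pixels'][110:260,220:420],None,fx=4,fy=4,interpolation=cv2.INTER_CUBIC); cv2.imwrite('pics/c2.png',A)
E
```

```text
t 7.35 J [ 0.1758  0.0816  2.2246 -0.145   0.1094 -1.3688] tcp [0.5455 0.1616 0.1648] grip [0.5332 0.1597 0.1788] F [0.1 0.3 0.5] open 0.0854
tilt 41.67 az 8.7 jaw az 97.0 elev 1.53
```

View pics/c2.png

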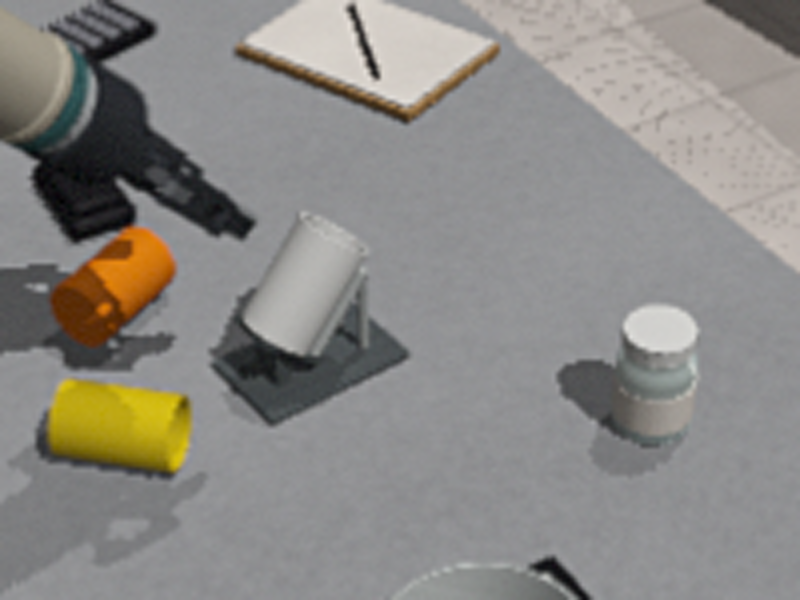

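Call:
step_arm(motion=[100,15,-10,0,-0.25,100,10,-8,-15,0,100,0,0,0,0])

```text
clock: 7.82
eef_pos: [0.5766, 0.1461, 0.1571]
ee_rot: [3.107, 0.719, -3.067]
force: [0.3, -0.1, 0.1]
opening: 0.0856
```

```bash
python3 -c "from h import *; st()"
```

```text
t 7.83 J [ 0.1337  0.1307  2.1847 -0.0392  0.1069 -1.4872] tcp [0.5766 0.1461 0.1571] grip [0.5644 0.1445 0.1712] F [ 0.3 -0.1  0.1] open 0.0856
tilt 41.22 az 7.3 jaw az 95.58 elev 1.5
```

Call:
step_arm(motion=[100,10,1,-20,0,100,10,1,-20,0,100,0,0,0,0])

```text
clock: 8.2
eef_pos: [0.5974, 0.1498, 0.1327]
ee_rot: [3.114, 0.684, -3.062]
force: [0.4, -1.3, 0.3]
opening: 0.0855
```

```bash
python3 -c "from h import *; st()"
```

```text
t 8.2 J [ 0.1386  0.1995  2.1509 -0.0913  0.107  -1.4343] tcp [0.5974 0.1498 0.1327] grip [0.5856 0.1483 0.1472] F [ 0.4 -1.3  0.3] open 0.0855
tilt 39.23 az 7.1 jaw az 95.56 elev 1.22
```

Call:
step_arm(motion=[100,4,-1,-30,0,100,3,0,-30,0,100,0,0,-20,0,100,0,0,0,0])

```text
clock: 8.7
eef_pos: [0.6105, 0.156, 0.0878]
ee_rot: [3.132, 0.623, -3.06]
force: [-0.3, -0.9, -0.4]
opening: 0.0855
```

```bash
python3 -c "from h import *; st()"
```

```text
t 8.7 J [ 0.1615  0.2934  2.1254 -0.3558  0.1074 -1.1521] tcp [0.6105 0.156  0.0878] grip [0.5996 0.1549 0.103 ] F [-0.3 -0.9 -0.4] open 0.0855
tilt 35.7 az 5.6 jaw az 94.99 elev 0.43
```

Call:
step_arm(motion=[100,0,-9,-10,0,100,-2,-3,-15,0,100,0,0,0,0])

```text
clock: 9.07
eef_pos: [0.6117, 0.1467, 0.076]
ee_rot: [3.139, 0.603, -3.061]
force: [-0.7, -0.5, -0.1]
opening: 0.0851
```

```bash
python3 -c "from h import *; st()"
```

```text
t 9.07 J [ 0.1444  0.312   2.1251 -0.3197  0.1073 -1.2002] tcp [0.6117 0.1467 0.076 ] grip [0.6011 0.1458 0.0914] F [-0.7 -0.5 -0.1] open 0.0851
tilt 34.57 az 4.9 jaw az 94.7 elev 0.12
```

Call:
step_arm(motion=[100,-5,1,-13,0,100,0,0,0,0])

```text
clock: 9.32
eef_pos: [0.6081, 0.1498, 0.0687]
ee_rot: [-3.139, 0.594, -3.06]
force: [-0.2, -0.3, 0.6]
opening: 0.0854
```

```bash
python3 -c "from h import *; st()"
```

```text
t 9.32 J [ 0.1563  0.3221  2.1295 -0.424   0.1073 -1.0872] tcp [0.6081 0.1498 0.0687] grip [0.5977 0.149  0.0842] F [-0.2 -0.3  0.6] open 0.0854
tilt 34.01 az 4.4 jaw az 94.61 elev -0.12
```

Call:
step_arm(motion=[0,0,0,0,0,0,0,0,0,0,0,0,0,0,0,0,0,0,0,0,0,0,0,0,0])

```text
clock: 9.95
eef_pos: [0.6084, 0.1483, 0.0696]
ee_rot: [-3.138, 0.594, -3.062]
force: [-4.7, -6.5, 8.6]
opening: 0.0571
```

```bash
python3 -c "from h import *; st()"
```

```text
t 9.95 J [ 0.1544  0.3205  2.1289 -0.425   0.1095 -1.0862] tcp [0.6084 0.1483 0.0696] grip [0.5979 0.1475 0.0851] F [-4.7 -6.5  8.6] open 0.0571
tilt 34.03 az 4.2 jaw az 94.47 elev -0.16
```

Call:
step_arm(motion=[0,0,0,10,0,0,0,0,20,0,0,5,0,25,0,0,5,0,25,0,0,5,0,25,0,0,5,0,25,0,0,5,0,25,0,0,0,0,0,0])

```text
clock: 10.95
eef_pos: [0.6349, 0.1499, 0.2262]
ee_rot: [-3.141, 0.599, -3.062]
force: [0.7, -0.5, -2.1]
opening: 0.057
```

```bash
python3 - <<'E'
from h import *
st(); a=grab('side','s2.png'); b=grab('top','t2.png')
A=cv2.resize(a['pixels'][80:230,200:340],None,fx=4,fy=4,interpolation=cv2.INTER_CUBIC); B=cv2.resize(b['pixels'][130:280,220:280+0],None,fx=4,fy=4,interpolation=cv2.INTER_CUBIC); cv2.imwrite('pics/c3.png',np.hstack([A,B]))
E
```

```text
t 10.95 J [ 0.147   0.142   1.8654 -0.0759  0.5381 -1.4502] tcp [0.6349 0.1499 0.2262] grip [0.6244 0.149  0.2417] F [ 0.7 -0.5 -2.1] open 0.057
tilt 34.29 az 4.5 jaw az 94.54 elev -0.05
```

View pics/c3.png

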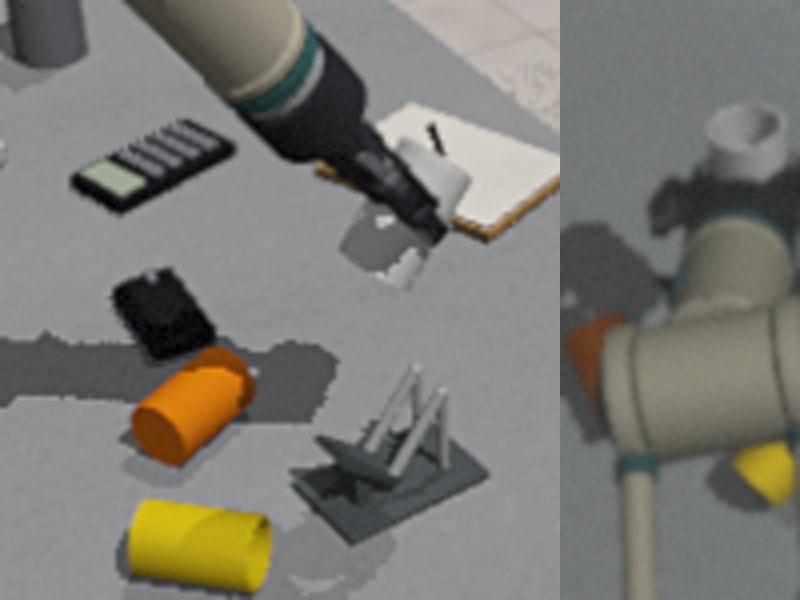

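Call:
step_arm(motion=[0,5,0.5,5,-0.8,0,5,0.5,5,-1.69,0,5,0.5,5,-1.69,0,5,0.5,5,-1.69,0,5,0.5,5,-1.69,0,5,0.5,5,-1.69,0,5,0.5,5,-1.69,0,5,0.5,5,-1.69,0,5,0.5,5,-1.69,0,5,0.5,5,-1.69,0,5,0.5,5,-1.69,0,5,0.5,5,-1.69,0,5,0.5,5,-1.69,0,5,0.5,5,-1.69,0,5,0.5,5,-1.69,0,5,0.5,5,-1.69,0,5,0.5,5,-1.69,0,0,0,0,-0.86])

```text
clock: 13.3
eef_pos: [0.712, 0.1561, 0.2981]
ee_rot: [-3.139, 0.588, 0.275]
force: [1.1, -0.5, -1.8]
opening: 0.0568
```

```bash
python3 -c "from h import *; st()"
```

```text
t 13.3 J [ 0.1533  0.9595  0.2241 -0.116   2.5401  1.3734] tcp [0.712  0.1561 0.2981] grip [0.722  0.1588 0.3136] F [ 1.1 -0.5 -1.8] open 0.0568
tilt 33.72 az -164.4 jaw az 105.71 elev 0.1
```

Call:
step_arm(motion=[0,40,9,8,0,0,55,13,10,0,0,55,13,10,0,0,55,13,10,0,0,55,13,10,0,0,55,13,10,0,0,55,13,10,0,0,55,13,10,0])

```text
clock: 14.3
eef_pos: [0.8054, 0.179, 0.2168]
ee_rot: [3.125, 0.356, 0.281]
force: [0.1, 0.6, -1.3]
opening: 0.0571
```

```bash
python3 -c "from h import *; st()"
```

```text
t 14.3 J [ 0.1603  1.0063  0.2214 -0.0759  2.2637  1.4086] tcp [0.8054 0.179  0.2168] grip [0.8116 0.1811 0.2343] F [ 0.1  0.6 -1.3] open 0.0571
tilt 20.39 az -161.2 jaw az 106.45 elev -0.88
```

Call:
step_arm(motion=[0,55,13,25,0,0,55,13,25,0,0,55,13,25,0,0,55,13,25,0,0,55,13,25,0,0,55,13,25,0,0,55,13,25,0,0,55,13,25,0])

```text
clock: 15.3
eef_pos: [0.8939, 0.1988, 0.2402]
ee_rot: [3.102, 0.041, 0.29]
force: [-0.1, -0.5, -1.1]
opening: 0.0573
```

```bash
python3 -c "from h import *; st()"
```

```text
t 15.3 J [ 0.1607  0.9576  0.2215 -0.0487  1.998   1.421 ] tcp [0.8939 0.1988 0.2402] grip [0.8944 0.1997 0.2588] F [-0.1 -0.5 -1.1] open 0.0573
tilt 3.27 az -119.9 jaw az 106.72 elev -2.25
```

Call:
step_arm(motion=[0,55,13,25,0,0,55,13,25,0,0,55,13,25,0,0,55,13,25,0,0,0,0,0,0])

```text
clock: 15.92
eef_pos: [0.9489, 0.2112, 0.2524]
ee_rot: [3.089, -0.126, 0.298]
force: [-0.4, -0.8, -1.9]
opening: 0.0565
```

```bash
python3 - <<'E'
from h import *
s,R=st()
p=proj(grab('side'),[s['eef_pos']])[0].astype(int); print(p)
a=grab('side','s3.png')
A=cv2.resize(a['pixels'][max(p[1]-60,0):p[1]+40,p[0]-65:p[0]+65],None,fx=6,fy=6,interpolation=cv2.INTER_CUBIC); cv2.imwrite('pics/c4.png',A)
E
```

```text
t 15.93 J [ 0.1607  0.9476  0.2213 -0.0363  1.8403  1.4249] tcp [0.9489 0.2112 0.2524] grip [0.9464 0.2115 0.2709] F [-0.4 -0.8 -1.9] open 0.0565
tilt 7.83 az -5.7 jaw az 106.69 elev -3.0
[382  90]
```

View pics/c4.png

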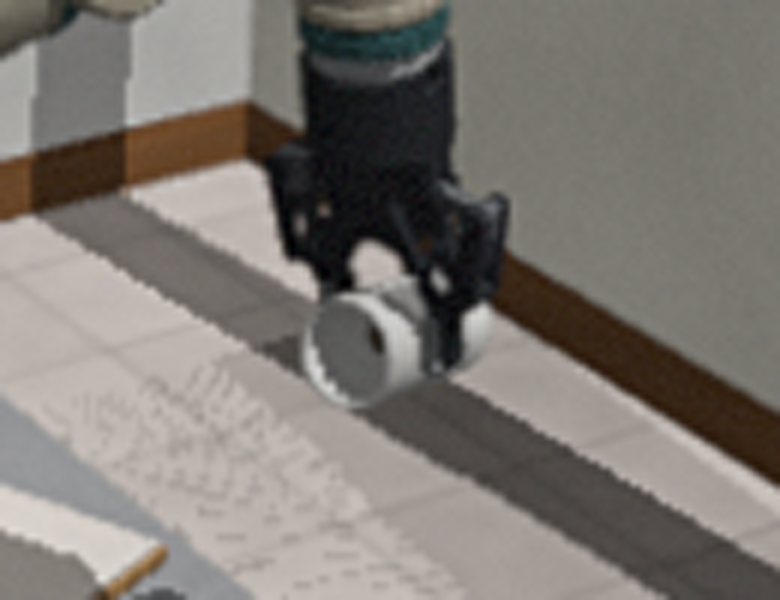

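```bash
cat >> h.py <<'E'
Rg=Ro.from_euler('xyz',[-3.138,.594,-3.062]).as_matrix(); pg=np.array([.6084,.1483,.0696])
y0=np.radians(5.5); ax0=np.array([np.sin(np.radians(40))*np.cos(y0),np.sin(np.radians(40))*np.sin(y0),np.cos(np.radians(40))]); seat=np.array([.5672,.1445,.045])
def cup():
    s=env.sense(); R=Ro.from_euler('xyz',s['ee_rot']).as_matrix()
    M=R@Rg.T; ax=M@ax0; bot=s['eef_pos']+M@(seat-pg)
    print('cup tilt',np.degrees(np.arccos(ax[2])).round(1),'az',np.degrees(np.arctan2(ax[1],ax[0])).round(1),'bot',bot.round(4),'rim',(bot+.09*ax).round(4),'mid',(bot+.048*ax).round(4))
    return bot,ax
E
python3 - <<'E'
from h import *
b,ax=cup(); d=grab('side')
p=proj(d,[b,b+.09*ax,b+.045*ax]); print(((p-[382-65,30])*6).round(), p)
E
```

```text
cup tilt 81.2 az -163.2 bot [0.9936 0.2256 0.2607] rim [0.9084 0.1999 0.2746] mid [0.9481 0.2119 0.2681]
[[448. 318.]
 [348. 351.]
 [399. 334.]] [[391.67358806  82.9657276 ]
 [375.03678206  88.55947644]
 [383.54053687  85.69563622]]
```

Call:
step_arm(motion=[0,50,12,25,0,0,40,10,20,0,0,0,0,0,0])

```text
clock: 16.45
eef_pos: [0.9722, 0.2172, 0.2618]
ee_rot: [3.082, -0.2, 0.302]
force: [-0.0, 0.5, -1.6]
opening: 0.0572
```

```bash
python3 -c "from h import *; st(); cup()"
```

```text
t 16.45 J [ 0.1613  0.9424  0.2209 -0.0314  1.7723  1.4264] tcp [0.9722 0.2172 0.2618] grip [0.9683 0.2171 0.2801] F [-0.   0.5 -1.6] open 0.0572
tilt 11.93 az 0.7 jaw az 106.64 elev -3.32
cup tilt 85.5 az -163.1 bot [1.0164 0.2317 0.274 ] rim [0.9306 0.2055 0.2811] mid [0.9706 0.2177 0.2778]
```

Call:
step_arm(motion=[0,-5,-8,0,0,0,-10,-18,0,0,0,-17,-27,-4,-0.2,0,-17,-27,-4,-0.2,0,-17,-27,-4,-0.2,0,-17,-27,-4,-0.2,0,-17,-27,-4,-0.2,0,-17,-27,-4,-0.2,0,-17,-27,-4,-0.2,0,-17,-27,-4,-0.2,0,-17,-27,-4,-0.2,0,-17,-27,-4,-0.2,0,-17,-27,-4,-0.2,0,-17,-27,-4,-0.2,0,-15,-24,-15,-0.2,0,-12,-18,-20,-0.2,0,-10,-12,-20,0,0,-7,-8,-20,0,0,-4,-5,-15,0,0,-2,-2,-10,0])

```text
clock: 18.95
eef_pos: [0.7027, -0.2021, 0.1124]
ee_rot: [3.083, -0.198, 0.008]
force: [0.1, -0.1, -1.2]
opening: 0.057
```

```bash
python3 - <<'E'
from h import *
st(); b,ax=cup(); d=grab('side'); t=grab('top')
p=proj(d,b+.09*ax)[0].astype(int); A=d['pixels'][p[1]-60:p[1]+60,p[0]-80:p[0]+70]; q=proj(t,b+.09*ax)[0].astype(int); B=t['pixels'][q[1]-60:q[1]+60,q[0]-30:q[0]+50]
cv2.imwrite('pics/c5.png',cv2.resize(np.hstack([A,B]),None,fx=3.4,fy=3.4,interpolation=cv2.INTER_CUBIC)); print(p,q)
E
```

```text
t 18.95 J [-0.3857  0.4824  1.5046  0.026   0.9496  1.1695] tcp [ 0.7027 -0.2021  0.1124] grip [ 0.699  -0.2011  0.1307] F [ 0.1 -0.1 -1.2] open 0.057
tilt 11.82 az -16.2 jaw az 89.82 elev -3.3
cup tilt 85.4 az -179.9 bot [ 0.7493 -0.201   0.1245] rim [ 0.6596 -0.2012  0.1318] mid [ 0.7014 -0.2011  0.1284]
[384 231] [377 170]
```

View pics/c5.png

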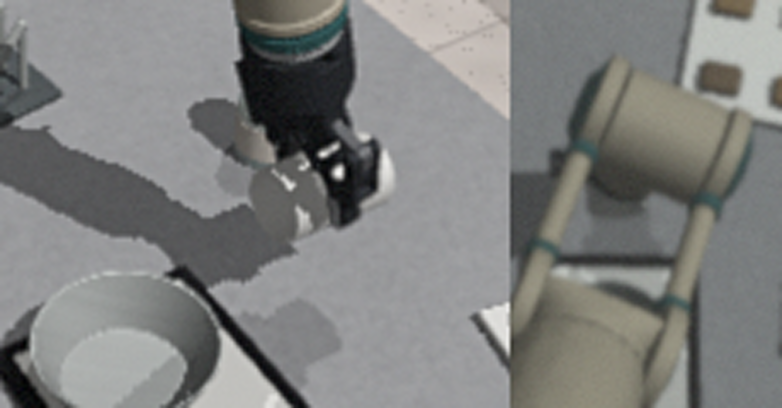

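Call:
step_arm(motion=[0,-10,0,-12,0,0,-22,0,-11,0,0,-35,0,0,0,0,-38,0,0,0,0,30,0,0,0,0,0,0,0,0,0,0,0,0,0])

```text
clock: 19.92
eef_pos: [0.6285, -0.2018, 0.0907]
ee_rot: [3.082, -0.199, 0.01]
force: [-0.7, 0.3, -1.1]
opening: 0.0569
```

```bash
cat > look.py <<'E'
from h import *
import sys
st(); b,ax=cup(); d=grab('side'); t=grab('top')
c=[.533,-.201,.03]; p=proj(d,c)[0].astype(int); A=d['pixels'][p[1]-70:p[1]+40,p[0]-60:p[0]+75]; q=proj(t,c)[0].astype(int); B=t['pixels'][q[1]-60:q[1]+50,q[0]-35:q[0]+45]
cv2.imwrite(sys.argv[1],cv2.resize(np.hstack([A,B]),None,fx=3.6,fy=3.6,interpolation=cv2.INTER_CUBIC))
E
python3 look.py pics/c6.png
```

```text
t 19.93 J [-0.4332  0.4083  1.6996  0.0419  0.8288  1.1087] tcp [ 0.6285 -0.2018  0.0907] grip [ 0.6248 -0.2008  0.109 ] F [-0.7  0.3 -1.1] open 0.0569
tilt 11.89 az -16.2 jaw az 89.88 elev -3.34
cup tilt 85.4 az -179.8 bot [ 0.6751 -0.2007  0.1029] rim [ 0.5854 -0.201   0.1101] mid [ 0.6272 -0.2008  0.1067]
```

View pics/c6.png

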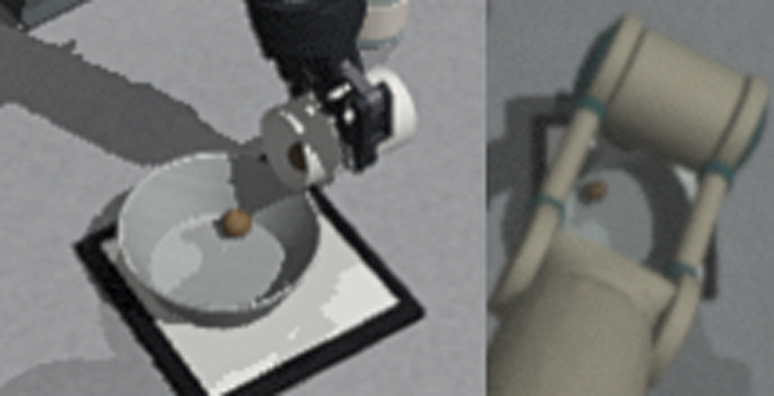

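Call:
step_arm(motion=[0,20,0,0,0,0,25,0,0,0,0,15,0,0,0,0,-15,0,0,0,0,-35,0,0,0,0,-50,0,0,0,0,50,0,0,0,0,0,0,0,0,0,0,0,0,0])

```text
clock: 21.15
eef_pos: [0.6368, -0.2018, 0.0901]
ee_rot: [3.083, -0.197, 0.009]
force: [-0.7, 0.1, -2.0]
opening: 0.0569
```

```bash
cat > cnt.py <<'E'
from h import *
st(); cup(); d=grab('side')
p=proj(d,[.533,-.201,.03])[0].astype(int); x0,y0=p[0]-60,p[1]-70; im=d['pixels'][y0:y0+115,x0:x0+135]
h=cv2.cvtColor(im,cv2.COLOR_BGR2HSV); m=((h[...,1]>75)&(h[...,0]<25)).astype(np.uint8)
n,l,s,c=cv2.connectedComponentsWithStats(m)
for i in range(1,n):
    if s[i,4]>6: print(s[i,4],(c[i]+[x0,y0]).round(1),onz(d,c[i]+[x0,y0],.027)[0].round(3))
E
python3 cnt.py
```

```text
t 21.15 J [-0.427   0.42    1.6803  0.0393  0.8384  1.1174] tcp [ 0.6368 -0.2018  0.0901] grip [ 0.6332 -0.2008  0.1084] F [-0.7  0.1 -2. ] open 0.0569
tilt 11.76 az -16.2 jaw az 89.85 elev -3.3
cup tilt 85.3 az -179.9 bot [ 0.6834 -0.2007  0.1021] rim [ 0.5937 -0.2009  0.1095] mid [ 0.6356 -0.2008  0.1061]
8 [365.6 248.6] [ 0.646 -0.147  0.027]
13 [369.6 264.8] [ 0.623 -0.2    0.027]
42 [343.  271.3] [ 0.552 -0.182  0.027]
43 [325.9 276.7] [ 0.506 -0.175  0.027]
34 [350.1 280.8] [ 0.551 -0.217  0.027]
```

Call:
step_arm(motion=[0,15,0,0,0,0,25,0,0,0,0,20,0,0,0,0,-15,0,0,0,0,-40,0,0,0,0,-55,0,0,0,0,55,0,0,0,0,0,0,0,0,0,0,0,0,0])

```text
clock: 22.32
eef_pos: [0.6427, -0.202, 0.0903]
ee_rot: [3.082, -0.198, 0.009]
force: [-0.2, 0.5, -0.7]
opening: 0.0571
```

```bash
python3 cnt.py
```

```text
t 22.32 J [-0.4233  0.4267  1.6681  0.0383  0.8427  1.1218] tcp [ 0.6427 -0.202   0.0903] grip [ 0.639  -0.201   0.1086] F [-0.2  0.5 -0.7] open 0.0571
tilt 11.83 az -16.2 jaw az 89.85 elev -3.32
cup tilt 85.4 az -179.9 bot [ 0.6893 -0.2009  0.1024] rim [ 0.5996 -0.2011  0.1097] mid [ 0.6415 -0.201   0.1063]
89 [345.2 268.8] [ 0.562 -0.178  0.027]
15 [369.4 264.8] [ 0.622 -0.199  0.027]
41 [325.8 276. ] [ 0.507 -0.172  0.027]
43 [349.6 280. ] [ 0.551 -0.214  0.027]
13 [340.  290.8] [ 0.513 -0.23   0.027]
```

Call:
step_arm(motion=[0,15,0,0,0,0,25,0,0,0,0,15,0,0,0,0,-15,0,0,0,0,-45,0,0,0,0,-55,0,0,0,0,60,0,0,0,0,0,0,0,0,0,0,0,0,0])

```text
clock: 23.5
eef_pos: [0.6424, -0.2019, 0.0901]
ee_rot: [3.083, -0.197, 0.009]
force: [0.1, 0.1, -0.9]
opening: 0.057
```

```bash
python3 cnt.py; python3 look.py pics/c7.png
```

```text
t 23.5 J [-0.4234  0.4267  1.6686  0.0383  0.8429  1.1217] tcp [ 0.6424 -0.2019  0.0901] grip [ 0.6387 -0.2008  0.1084] F [ 0.1  0.1 -0.9] open 0.057
tilt 11.79 az -16.2 jaw az 89.85 elev -3.31
cup tilt 85.3 az -179.9 bot [ 0.6889 -0.2008  0.1022] rim [ 0.5992 -0.201   0.1095] mid [ 0.6411 -0.2009  0.1061]
15 [369.3 264.4] [ 0.623 -0.198  0.027]
92 [350.3 272.6] [ 0.566 -0.195  0.027]
92 [329.3 277.7] [ 0.512 -0.182  0.027]
36 [342.9 286.5] [ 0.526 -0.223  0.027]
t 23.55 J [-0.4235  0.4265  1.6687  0.0383  0.8431  1.1217] tcp [ 0.6422 -0.2019  0.0901] grip [ 0.6386 -0.2009  0.1084] F [-0.4  0.1 -0.9] open 0.0568
tilt 11.78 az -16.2 jaw az 89.85 elev -3.3
cup tilt 85.3 az -179.9 bot [ 0.6888 -0.2008  0.1022] rim [ 0.5991 -0.201   0.1096] mid [ 0.641  -0.2009  0.1061]
```

View pics/c7.png

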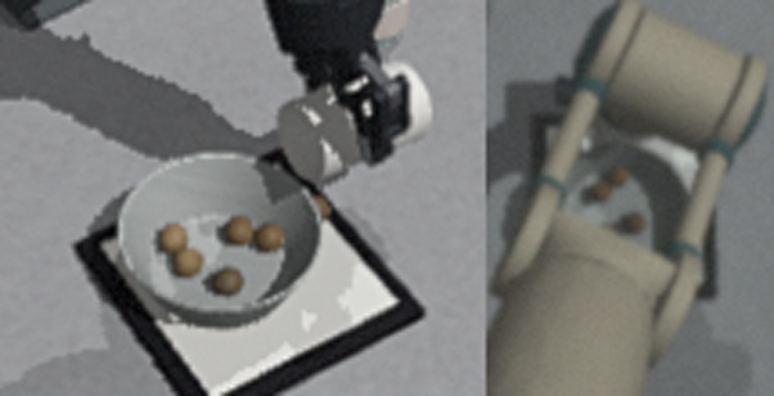

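Call:
step_arm(motion=[0,0,0,50,0,0,5,10,40,1.67,0,5,10,40,1.67,0,5,10,40,1.67,0,9,19.5,1,1.67,0,9,19.5,1,1.67,0,9,19.5,1,1.67,0,9,19.5,1,1.67,0,9,19.5,1,1.67,0,9,19.5,1,1.67,0,9,19.5,1,1.67,0,9,19.5,1,1.67,0,9,19.5,1,1.67,0,9,19.5,1,1.67,0,9,19.5,1,1.67,0,9,19.5,1,1.67,0,9,19.5,1,1.67,0,9,19.5,1,1.67,0,9,19.5,1,1.67,0,9,19.5,1,1.67])

```text
clock: 26.15
eef_pos: [0.8022, 0.1403, 0.2759]
ee_rot: [3.083, -0.198, -2.946]
force: [0.9, 0.0, -0.2]
opening: 0.0568
```

```bash
python3 -c "from h import *; st(); cup()"
```

```text
t 26.15 J [ 0.0723  0.8296  0.4317  0.0395  2.0838 -1.672 ] tcp [0.8022 0.1403 0.2759] grip [0.8061 0.1399 0.2942] F [ 0.9  0.  -0.2] open 0.0568
tilt 11.84 az 174.5 jaw az 100.52 elev 3.31
cup tilt 85.4 az 10.8 bot [0.7567 0.1306 0.288 ] rim [0.8448 0.1474 0.2953] mid [0.8037 0.1395 0.2919]
```

Call:
step_arm(motion=[0,55,10,10,0.3,0,55,10,15,0.3,0,55,10,18,0,0,55,10,18,0,0,55,10,18,0,0,55,10,18,0,0,55,10,18,0,0,55,10,18,0,0,55,10,18,0,0,55,10,18,0,0,55,10,18,0,0,55,10,18,0,0,55,10,18,0,0,55,10,18,0,0,55,10,18,0,0,55,10,18,0])

```text
clock: 28.15
eef_pos: [1.0752, 0.2005, 0.2382]
ee_rot: [3.115, 0.42, -2.915]
force: [-1.2, -0.4, -1.8]
opening: 0.0574
```

```bash
python3 -c "from h import *; st(); cup()"
```

```text
t 28.15 J [ 0.094   0.9929  0.2221  0.0804  1.5132 -1.6966] tcp [1.0752 0.2005 0.2382] grip [1.0679 0.1983 0.2552] F [-1.2 -0.4 -1.8] open 0.0574
tilt 24.12 az 16.7 jaw az 103.59 elev 1.39
cup tilt 49.9 az 13.1 bot [1.0315 0.1898 0.2211] rim [1.0985 0.2055 0.279 ] mid [1.0672 0.1982 0.252 ]
```

Call:
step_arm(motion=[0,55,10,18,0,0,55,10,18,0,0,55,10,18,0,0,55,10,18,0,0,0,0,0,0])

```text
clock: 28.78
eef_pos: [1.1384, 0.2138, 0.2393]
ee_rot: [3.121, 0.584, -2.92]
force: [-0.3, 0.6, -1.0]
opening: 0.057
```

```bash
python3 -c "from h import *; st(); cup()"
```

```text
t 28.77 J [ 0.0978  1.0217  0.2227  0.0915  1.3198 -1.6975] tcp [1.1384 0.2138 0.2393] grip [1.1284 0.2111 0.2549] F [-0.3  0.6 -1. ] open 0.057
tilt 33.48 az 14.8 jaw az 103.36 elev 0.97
cup tilt 40.6 az 13.1 bot [1.098  0.2041 0.2151] rim [1.155  0.2173 0.2835] mid [1.1284 0.2111 0.2516]
```

Call:
step_arm(motion=[0,-40,-5,0,-0.1,0,-54,-6.5,-5,-0.13,0,-54,-6.5,-5,-0.13,0,-54,-6.5,-5,-0.13,0,-54,-6.5,-5,-0.13,0,-54,-6.5,-8,-0.13,0,-54,-6.5,-8,-0.13,0,-54,-6.5,-8,-0.13,0,-54,-6.5,-8,-0.13,0,-40,-6.5,-5,-0.13,0,-12,-2,0,0])

```text
clock: 30.15
eef_pos: [0.6141, 0.1486, 0.1843]
ee_rot: [3.122, 0.585, -3.051]
force: [1.2, -0.4, -0.7]
opening: 0.0572
```

```bash
python3 - <<'E'
from h import *
st(); b,ax=cup(); d=grab('side','s4.png'); print(proj(d,[b,b+.09*ax]))
E
```

```text
t 30.15 J [ 0.1279  0.157   1.9607 -0.0022  0.4388 -1.5374] tcp [0.6141 0.1486 0.1843] grip [0.6038 0.1473 0.1999] F [ 1.2 -0.4 -0.7] open 0.0572
tilt 33.52 az 7.2 jaw az 95.8 elev 0.95
cup tilt 40.5 az 5.5 bot [0.5727 0.1443 0.1601] rim [0.6309 0.1499 0.2285] mid [0.6038 0.1473 0.1966]
[[287.96874797 161.88601447]
 [303.97179934 134.66631714]]
```

Call:
step_arm(motion=[0,-4,0,-30,0,0,0,0,-30,0,0,0,0,-25,0,0,0,0,-15,0,0,0,0,0,0])

```text
clock: 30.82
eef_pos: [0.6148, 0.1489, 0.0839]
ee_rot: [3.121, 0.587, -3.052]
force: [0.2, -0.2, -0.6]
opening: 0.0571
```

```bash
python3 -c "from h import *; st(); cup()"
```

```text
t 30.82 J [ 0.1285  0.3005  2.0976 -0.0101  0.1566 -1.5282] tcp [0.6148 0.1489 0.0839] grip [0.6045 0.1476 0.0995] F [ 0.2 -0.2 -0.6] open 0.0571
tilt 33.63 az 7.2 jaw az 95.76 elev 0.96
cup tilt 40.4 az 5.5 bot [0.5735 0.1446 0.0596] rim [0.6315 0.1501 0.1281] mid [0.6044 0.1475 0.0961]
```

Call:
step_arm(motion=[0,-7,0,-6,0,0,0,0,-7,0,0,0,0,0,0])

```text
clock: 31.2
eef_pos: [0.6066, 0.149, 0.0717]
ee_rot: [3.121, 0.588, -3.052]
force: [-0.6, 0.1, -0.8]
opening: 0.057
```

```bash
python3 -c "from h import *; st(); cup()"
```

```text
t 31.2 J [ 0.1311  0.3126  2.1291 -0.025   0.1118 -1.5116] tcp [0.6066 0.149  0.0717] grip [0.5963 0.1477 0.0873] F [-0.6  0.1 -0.8] open 0.057
tilt 33.69 az 7.2 jaw az 95.78 elev 0.96
cup tilt 40.3 az 5.5 bot [0.5653 0.1447 0.0473] rim [0.6233 0.1503 0.1159] mid [0.5963 0.1476 0.0839]
```

Call:
step_arm(motion=[0,2,0,-4,0,0,0,0,0,0])

```text
clock: 31.45
eef_pos: [0.6084, 0.1485, 0.0696]
ee_rot: [3.121, 0.587, -3.053]
force: [-8.3, -5.1, 10.3]
opening: 0.057
```

```bash
python3 -c "from h import *; st(); cup()"
```

```text
t 31.45 J [ 0.1298  0.318   2.1277 -0.0244  0.1083 -1.5122] tcp [0.6084 0.1485 0.0696] grip [0.5981 0.1472 0.0852] F [-8.3 -5.1 10.3] open 0.057
tilt 33.66 az 7.2 jaw az 95.71 elev 0.97
cup tilt 40.4 az 5.4 bot [0.5671 0.1442 0.0453] rim [0.6252 0.1497 0.1139] mid [0.5981 0.1472 0.0819]
```

Call:
step_arm(motion=[100,0,0,0,0,100,0,0,0,0,100,0,0,0,0,100,-5,0,20,0,100,-5,0,30,0,100,-5,0,40,0,100,0,0,45,0])

```text
clock: 32.33
eef_pos: [0.5929, 0.1491, 0.2037]
ee_rot: [3.122, 0.584, -3.052]
force: [0.9, 1.0, -0.8]
opening: 0.0852
```

```bash
python3 - <<'E'
from h import *
import pickle
st(); a,b0=pickle.load(open('f0.pkl','rb')); d=grab('side','s5.png'); 
f=cv2.absdiff(a['pixels'],d['pixels']).max(2)[150:212,268:330]; print('diff px',(f>40).sum())
A=np.hstack([a['pixels'][140:230,260:340],d['pixels'][140:230,260:340]])
p=proj(d,[.533,-.201,.03])[0].astype(int); B=d['pixels'][p[1]-45:p[1]+45,p[0]-60:p[0]+60]
cv2.imwrite('pics/c8.png',cv2.resize(np.hstack([A,B]),(784,252),interpolation=cv2.INTER_CUBIC)); t=grab('top','t5.png')
for im,n,z in((d,'side',.023),):
    x0,y0=360,252; c=im['pixels'][y0:y0+24,x0:x0+24]; h=cv2.cvtColor(c,cv2.COLOR_BGR2HSV); m=(h[...,1]>75)&(h[...,0]<25); ys,xs=np.where(m); print(m.sum(),xs.min()+x0,xs.max()+x0,ys.min()+y0,ys.max()+y0,onz(im,[xs.mean()+x0,ys.mean()+y0],z))
q=proj(t,[.62,-.2,.023])[0].astype(int); print(q); c=t['pixels'][q[1]-12:q[1]+12,q[0]-20:q[0]+20]; h=cv2.cvtColor(c,cv2.COLOR_BGR2HSV); m=(h[...,1]>60)&(h[...,0]<25); ys,xs=np.where(m); print(m.sum()); 
if m.sum(): print(np.c_[xs+q[0]-20,ys+q[1]-12].tolist())
E
```

```text
t 32.33 J [ 0.1357  0.1054  1.9666 -0.0113  0.4851 -1.5228] tcp [0.5929 0.1491 0.2037] grip [0.5827 0.1478 0.2193] F [ 0.9  1.  -0.8] open 0.0852
tilt 33.49 az 7.2 jaw az 95.79 elev 0.95
diff px 54
14 368 371 262 267 [[ 0.62508748 -0.19621901  0.023     ]]
[373 189]
5
[[374, 188], [373, 189], [375, 200], [376, 200], [377, 200]]
```

View pics/c8.png

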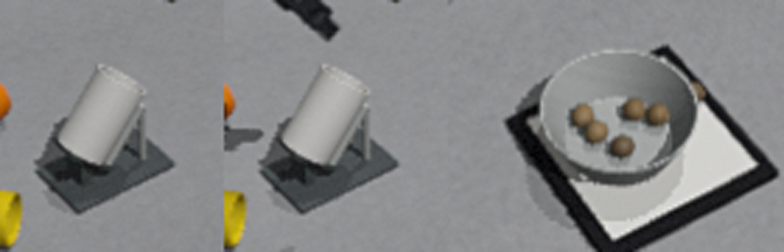

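```bash
python3 - <<'E'
from h import *
import pickle
a,b0=pickle.load(open('f0.pkl','rb')); t=cv2.imread('pics/t5.png').astype(int); s=cv2.imread('pics/s5.png').astype(int)
rb=t[...,2]-t[...,0]; rb0=b0['pixels'].astype(int); rb0=rb0[...,2]-rb0[...,0]
D=rb-rb0; print('top cols 366-382 rows 180-198'); print(D[182:196,366:384])
rs=s[...,2]-s[...,0]; r0=a['pixels'].astype(int); r0=r0[...,2]-r0[...,0]; print('side'); print((rs-r0)[258:272,362:376])
for n,d,D2,(x0,y0,x1,y1) in (('t',b0,D,(366,182,384,196)),('s',a,rs-r0,(362,258,376,272))):
    w=np.clip(D2[y0:y1,x0:x1],0,None); w=w*(w>15); yy,xx=np.mgrid[y0:y1,x0:x1]; c=[(w*xx).sum()/w.sum(),(w*yy).sum()/w.sum()]; print(n,c,onz(d,c,.023))
for P in ([.618,-.195,.023],[.622,-.19,.023],[.62,-.2,.023]): print(P,proj(a,P),proj(b0,P))
E
```

```text
top cols 366-382 rows 180-198
[[-4  0  2  0 -1  1  2  2  1  0  0  1  1 -1  0  1 -5  4]
 [ 3  0  0 -2  4  1 -1 -1  1  0 -1 -2  1  2  0  0 -1  0]
 [ 1  0  1 -2 -3 -3  0  2  1 -1 -4 -2 -1 -3  0 -1  0  2]
 [ 0 -2  4  4  1 -2  6  2  0 -3  3  0 -6  2 -1  1  1  2]
 [ 1  1 -1  1  4  0  4 11  6  7  5  0  2  4 -1  4 -5 -3]
 [-1  0  0 -1 -3  7 13 16 15 12  2  0 -3  1 -2 -2 -1 -2]
 [-2 -1 -2 -3  6 14 14 16 22 15  2 -3 -2 -2  3 -1 -1  0]
 [-1  1 -1  1  2 11 18 21 20 12  5  0 -1 -1  0  1 -2 -3]
 [ 0  1  3  0  0  7 13 17 17  8  2  1  1 -2  1  1  0 -2]
 [ 1  1  0 -1  2  5  7 11 10  6  2  3  0  0 -1  1  0  1]
 [-1 -2 -1 -2 -1  2  0  4  4  1  0 -3  1  2  3  0  4 -3]
 [ 0  0  0  1  0  3  0  0 -3  2  2  1  2  2 -1 -1  0  1]
 [ 1 -2 -1 -3  2  0  3  1 -4  0 -2 -2  0 -2 -4 -3 -2  1]
 [-1 -1  2 -1 -2  0  2  2  2 -1  2  3 -1 -2  2  3  1  2]]
side
[[-1  1  4 -3  0  0 -2  2 -1 -2  0  0  0  0]
 [-2  0  1  5 -1  0  2 -1  0 -1 -1 -1  2  0]
 [-1 -1  1  1  3  4 -2  0  0  0  0  0 -1 -1]
 [-1 -1 -1 -1  1  7  6 -2 -1  1  1 -2 -1  1]
 [ 1 -2  0  2  8 26 28 26  1 -2 -2  0 -1  1]
 [-3 -1 -1  1  6 22 39 43 26 -1 -1  1  1  3]
 [ 0  1  1 -1 -2 16 39 44 41  8 -3 -4 -1 -1]
 [ 1  1 -2  1  1  9 27 39 44 33 -2 -1 -2  3]
 [-1  2 -3 -1 -1 -1 16 39 45 38  7 -2  2  0]
 [ 1  1 -1 -1  1  1  7 27 34 28  6 -2 -1  0]
 [ 1  0 -1  0  1  2 -2 15 22  7  4  0  1 -1]
 [ 1  1  1  0 -2  0 -1  4  0 -2 -3 -1 -2  0]
 [ 1  1 -1  2 -2  1  1 -1  1  0 -2 -1  0  1]
 [ 0 -3 -1 -1  2 -1 -1  0  1 -1 -1  1 -2 -4]]
t [np.float64(373.27891156462584), np.float64(188.75510204081633)] [[ 0.62112277 -0.2003552   0.023     ]]
s [np.float64(369.1792452830189), np.float64(264.6522911051213)] [[ 0.62420166 -0.19571376  0.023     ]]
[0.618, -0.195, 0.023] [[367.05447577 265.42694595]] [[371.77193529 189.60837192]]
[0.622, -0.19, 0.023] [[367.2225935  263.56094977]] [[370.3383755  188.47370672]]
[0.62, -0.2, 0.023] [[368.79597502 266.37791149]] [[373.18264745 189.06731726]]
```

Call:
step_arm(motion=[100,4,-6,30,-0.8,100,8,-13,20,-1.7,100,8,-13,3,-1.7,100,8,-13,3,-1.7,100,8,-13,3,-1.7,100,8,-13,3,-1.7,100,8,-13,3,-1.7,100,8,-13,3,-1.7,100,8,-13,3,-1.7,100,8,-13,3,-1.7,100,8,-13,3,-1.7,100,8,-13,3,-1.7,100,8,-13,3,-1.7,100,8,-13,3,-1.7,100,8,-13,3,-1.7,100,8,-13,3,-1.7,100,8,-13,3,-1.7,100,8,-13,3,-1.7,100,8,-13,0,-1.7,100,8,-13,0,-1.1])

```text
clock: 34.92
eef_pos: [0.7313, -0.0999, 0.2845]
ee_rot: [3.121, 0.576, -0.132]
force: [0.6, 1.0, 0.0]
opening: 0.0857
```

```bash
python3 -c "from h import *; st()"
```

```text
t 34.92 J [-0.201   0.9721  0.2228 -0.1004  2.5182  1.431 ] tcp [ 0.7313 -0.0999  0.2845] grip [ 0.7414 -0.1009  0.3002] F [0.6 1.  0. ] open 0.0857
tilt 33.03 az 174.6 jaw az 83.1 elev -1.0
```

Now untilt at the outer limit.

Call:
step_arm(motion=[100,55,-7,18,0,100,55,-7,20,0,100,55,-7,22,0,100,55,-7,22,0,100,55,-7,22,0,100,55,-7,22,0,100,55,-7,22,0,100,55,-7,22,0,100,55,-7,22,0,100,55,-7,22,0])

```text
clock: 36.17
eef_pos: [0.8253, -0.1123, 0.2648]
ee_rot: [3.114, 0.25, -0.118]
force: [0.1, -0.6, -0.1]
opening: 0.0853
```

```bash
python3 -c "from h import *; st()"
```

```text
t 36.17 J [-0.1981  0.9428  0.2214 -0.0591  2.2233  1.4575] tcp [ 0.8253 -0.1123  0.2648] grip [ 0.8299 -0.1124  0.2829] F [ 0.1 -0.6 -0.1] open 0.0853
tilt 14.39 az 179.5 jaw az 83.61 elev -1.52
```

Call:
step_arm(motion=[100,-37,-18,-20,0.27,100,-37,-18,-25,0.27,100,-37,-18,-30,0.27,100,-37,-18,-35,0.26,100,-31,-14,-35,0,100,0,0,0,0])

```text
clock: 36.92
eef_pos: [0.6457, -0.1965, 0.1194]
ee_rot: [3.117, 0.261, -0.011]
force: [0.3, 0.1, 0.0]
opening: 0.0849
```

```bash
python3 - <<'E'
from h import *
import pickle
s,R=st(); a,b0=pickle.load(open('f0.pkl','rb')); d=grab('side'); im=d['pixels'].astype(int); r0=a['pixels'].astype(int)
D=(im[...,2]-im[...,0])-(r0[...,2]-r0[...,0]); w=D[256:276,360:378]; w=w*(w>15); yy,xx=np.mgrid[256:276,360:378]; print((w*xx).sum()/w.sum(),(w*yy).sum()/w.sum(),(w>0).sum())
print('to go mm',(np.array([.6195,-.199,.015])-s['eef_pos'])*1000)
E
```

```text
t 36.92 J [-0.3406  0.6316  1.2169 -0.1069  1.5327  1.255 ] tcp [ 0.6457 -0.1965  0.1194] grip [ 0.6505 -0.1961  0.1375] F [0.3 0.1 0. ] open 0.0849
tilt 15.0 az -175.2 jaw az 89.73 elev -1.36
369.25169147496615 264.72395128552097 22
to go mm [ -26.21337841   -2.53136805 -104.40025598]
```

Call:
step_arm(motion=[60,-8,-1,-35,0,60,-7,-1,-30,0,60,-6,0,-22,0,60,-5,0,-13,0,60,0,0,0,0])

```text
clock: 37.6
eef_pos: [0.6255, -0.1983, 0.0225]
ee_rot: [3.114, 0.251, -0.009]
force: [0.2, 0.9, 0.6]
opening: 0.0511
```

```bash
python3 -c "from h import *; st()"
```

```text
t 37.6 J [-0.352   0.6776  1.3847 -0.1135  1.3091  1.2665] tcp [ 0.6255 -0.1983  0.0225] grip [ 0.6302 -0.1979  0.0406] F [0.2 0.9 0.6] open 0.0511
tilt 14.48 az -174.2 jaw az 89.87 elev -1.52
```

Call:
step_arm(motion=[60,-6,0,-4,0,60,0,0,-4,0,0,0,0,0,0,0,0,0,0,0,0,0,0,0,0,0,0,0,0,0,0,0,0,0,0])

```text
clock: 38.48
eef_pos: [0.619, -0.1986, 0.0149]
ee_rot: [3.114, 0.251, -0.01]
force: [0.8, 0.1, 3.5]
opening: 0.0181
```

```bash
python3 -c "from h import *; st()"
```

```text
t 38.48 J [-0.3554  0.6768  1.4088 -0.1152  1.2854  1.2666] tcp [ 0.619  -0.1986  0.0149] grip [ 0.6236 -0.1981  0.033 ] F [0.8 0.1 3.5] open 0.0181
tilt 14.48 az -174.2 jaw az 89.85 elev -1.54
```

Call:
step_arm(motion=[0,4,0,10,0,0,3,0,20,0,0,0,0,30,0,0,0,0,30,0,0,0,0,0,0])

```text
clock: 39.1
eef_pos: [0.6275, -0.1991, 0.1074]
ee_rot: [3.112, 0.246, -0.01]
force: [0.2, -0.8, 0.1]
opening: 0.0183
```

```bash
python3 - <<'E'
from h import *
s,R=st(); d=grab('side','s6.png')
p=proj(d,s['eef_pos'])[0]; print('tcp px',p)
im=d['pixels']; h=cv2.cvtColor(im,cv2.COLOR_BGR2HSV); m=((h[...,1]>75)&(h[...,0]<25)).astype(np.uint8); m[:, :300]=0; m[:,400:]=0; m[:215]=0; m[310:]=0
n,l,st_,c=cv2.connectedComponentsWithStats(m)
for i in range(1,n):
    if st_[i,4]>4: print(st_[i,4],c[i].round(1))
E
```

```text
t 39.1 J [-0.352   0.6064  1.2941 -0.1104  1.4645  1.2491] tcp [ 0.6275 -0.1991  0.1074] grip [ 0.6321 -0.1986  0.1255] F [ 0.2 -0.8  0.1] open 0.0183
tilt 14.21 az -173.7 jaw az 89.84 elev -1.64
tcp px [373.02744474 242.52850384]
22 [370.9 238.9]
91 [350.3 272.6]
89 [330.1 276.8]
34 [341.8 285. ]
```

Call:
step_arm(motion=[0,-45,-8,0,0,0,-42,-8,-10,0,0,0,0,-17,0,0,0,0,-15,0,0,0,0,0,0,40,0,0,0,0,40,0,0,0,0,40,0,0,0,0,40,0,0,25,0,40,0,0,40,0,40,0,0,50,0,40,0,0,50,0,40,20,0,50,0,40,0,0,0,0])

```text
clock: 40.9
eef_pos: [0.5613, -0.2153, 0.2822]
ee_rot: [3.11, 0.242, -0.01]
force: [-0.1, 0.1, -0.8]
opening: 0.0346
```

```bash
python3 - <<'E'
from h import *
import pickle
s,R=st(); d=grab('side','s7.png'); a,b0=pickle.load(open('f0.pkl','rb'))
im=d['pixels']; h=cv2.cvtColor(im,cv2.COLOR_BGR2HSV); m=((h[...,1]>75)&(h[...,0]<25)).astype(np.uint8); m[:, :300]=0; m[:,400:]=0; m[:150]=0; m[310:]=0
n,l,st_,c=cv2.connectedComponentsWithStats(m)
for i in range(1,n):
    if st_[i,4]>4: print(st_[i,4],c[i].round(1),onz(d,c[i],.027)[0].round(3))
for nm,(x0,y0,x1,y1) in dict(cup=(268,155,325,212),jar=(368,180,402,224),mouse=(225,145,256,172),slab=(385,322,455,388),plate=(300,285,400,325)).items():
    print(nm,(cv2.absdiff(a['pixels'],im).max(2)[y0:y1,x0:x1]>40).sum())
p=proj(d,[.533,-.201,.03])[0].astype(int); B=np.hstack([im[p[1]-45:p[1]+45,p[0]-60:p[0]+60],im[140:230,255:340]])
cv2.imwrite('pics/c9.png',cv2.resize(B,None,fx=3.8,fy=3.8,interpolation=cv2.INTER_CUBIC))
E
```

```text
t 40.9 J [-0.4077  0.4223  1.1841 -0.1242  1.7457  1.1606] tcp [ 0.5613 -0.2153  0.2822] grip [ 0.5658 -0.2147  0.3003] F [-0.1  0.1 -0.8] open 0.0346
tilt 13.99 az -173.1 jaw az 89.86 elev -1.76
130 [349.9 273.9] [ 0.563 -0.198  0.027]
89 [330.  276.8] [ 0.515 -0.18   0.027]
36 [341.6 284.9] [ 0.526 -0.217  0.027]
cup 711
jar 271
mouse 0
slab 0
plate 50
```

View pics/c9.png

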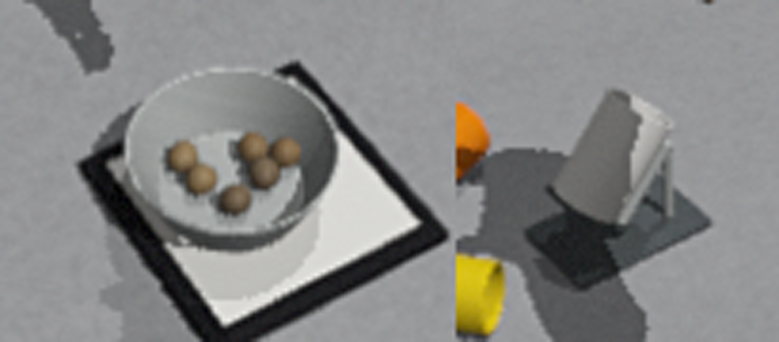

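```bash
python3 - <<'E'
from h import *
import pickle
a,b=pickle.load(open('f0.pkl','rb'))
for f in ('s5.png','s6.png'): print(f,(cv2.absdiff(a['pixels'],cv2.imread('pics/'+f)).max(2)[180:224,368:402]>40).sum())
d=grab('side'); e=cv2.absdiff(d['pixels'],cv2.imread('pics/s7.png')).max(2)[240:310,300:400]; print('still',(e>40).sum())
print(np.abs(env.sense()['dq']).max()); print(env.close_job())
E
```

```text
s5.png 0
s6.png 1292
still 3
0.051376445364465846
the job is handed in; nothing more can be done
None
```

All six nodules are in the dish, the empty cup is back home in its rest, and I handed the job in at about 41 s of the 58 s. The job reports no verdict.

**How it was done:** the moves have no tilt axis. I tilted the tool by pushing it against the arm's reach limit, where the reached tilt is kept. I lifted the cup with all six nodules, turned it, tilted it to about 85° and shook the nodules out close above the dish.

**One nodule missed:** during the shaking one nodule fell onto the light plate beside the dish. After putting the cup back I picked that nodule up with the fingers and released it low in the dish.

**Last checks:**
- **Dish:** the last picture shows all six nodules in it, still between two frames. I saw no shift of the dish, but I did not measure its final position against the start.
- **Cup:** before release its computed underside and mouth were within about 1 mm of where they started. After release only 54 pixels differed from the first picture. A later comparison showed 711 changed pixels; the picture shows the arm's shadow across the cup, so I put the change down to that.
- **Bystanders:** the mouse and slab showed no pixel change at the end. The jar was unchanged at about 32 s. In the final picture 271 jar pixels differed; I put that down to the arm's shadow but did not confirm it.

**Joint limits (possible failure):** while working at the limits, joint 5 read as low as 0.107 against its limit of 0.11, and joint 3 sat right at 0.22. If the judging allows no tolerance there, that could count against the run.

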